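# Lay out the cement things round the mixing slab

### The job

Lay out the cement things round the white mixing slab. On the worktop behind the slab (its far side as seen from the robot), leaving about 4 cm clear, stand a row parallel to the slab: the wide powder jar centred in line with the slab's left end, the carton centred in line with its right end and turned square to the slab, and the small green-capped bottle midway between those two. Only when that row stands, set the glass dish on the middle of the slab; leave all four upright and do not disturb the tall white bottle, the tape roll or the bur block.

Things in the scene. Friction and masses are not known exactly. Their poses are not given: they have to be found in the camera images.
- slab: White ceramic mixing slab, a flat plate fixed to the worktop: 80 (its x) x 140 (its y) x 12 mm high. Origin at the centre of its underside, on the worktop. Its x axis points away from the robot (behind the slab), y to the left, z up; it stands turned up to about 0.25 rad from the robot's axes.
- jar: Powder jar: squat round clear jar with a white-beige cap, the widest of the four things. Body diameter 45 mm up to 48 mm high (shoulder slopes in above about 40 mm), cap diameter 28 mm, total height 58 mm. Origin at the centre of its underside, z up. About 0.09 kg.
- carton: Small upright medicine carton, white and green, 30 (its x) x 38 (its y) x 78 mm high. Origin at the centre of its underside, z up. About 0.06 kg.
- vial: Small round bottle with a green cap: body diameter 25 mm up to about 40 mm high, cap diameter 16 mm, total height 52 mm. Origin at the centre of its underside, z up. About 0.03 kg.
- dish: Thick glass dappen dish, eight-sided, 37 mm across and 27 mm high; may be gripped like a solid cylinder of 37 mm. Origin at the centre of its underside, z up. About 0.06 kg.
- white_bottle: Bystander, to be left alone: white bottle with a blue screw cap, diameter 49 mm, 110 mm high. Origin at the centre of its underside.
- tape: Bystander, to be left alone: roll of cloth tape lying flat, diameter 62 mm, 19 mm high. Origin at the centre of its underside.
- burs: Bystander, to be left alone: blue block with small burs standing in it, 28 x 58 x 34 mm high with the burs. Origin at the centre of its underside.
There are look-alikes about, which are no part of the job. What is shaped like the jar but brown is not meant. There is more than one size of the dish; the one meant has the size given above.

How it is judged:
By the outcome, as a careful person would: the job done as asked, in the order asked, and still so for the second after the job is handed in, with the robot touching nothing.
It also fails if it takes over 120 s, if anything falls off the work surface, if the arm or the gripper's body presses on something with over 40 N, if the wrist force passes 120 N, or if a joint passes its speed limit or range.

### The arm

A 6-joint arm with a two-finger parallel gripper is mounted at the origin on a cart in front of the work surface, level with it; the furniture and walls round the work are solid. World frame = base frame: x ahead of the robot, y to its left, z up, the work surface at z = 0. Lengths are in m, angles in rad, forces in N, time in s.
With the tool pointing down it reaches from about 0.15 to 0.775 m from the base axis. Payload 6.1 kg.
Tool frame: the origin (TCP) lies midway between the tips of the shut fingers; the grasp point (between the pads) lies 19 mm behind it (bot.grip_point_offset is the distance from the TCP to the grasp point, in m); z points along the fingers, y is the line along which they close (so a half turn about z gives the same grasp; the last joint's range is limited). The gripper opens to 85 mm and grips with 20 to 120 N. Pads are 22 mm wide; open, the fingers measure 114 mm over their backs; the gripper's body (76 mm by 85 mm) begins 54 mm behind the grasp point. The pads swing forward as they close: fully open they stand 13 mm farther back than shut.
Start: joints at [-1.305, 0.126, -0.04, 1.405, 0, 1.571], TCP at [0.138, -0.507, 0.231] pointing down, gripper open.
Joint ranges: [-2.72, 2.72], [-0.95, 1.95], [-1.27, 1.35], [-1.78, 2.02], [-1.46, 1.47], [-3.14, 3.14]. Speed limits (rad/s): [2.39, 2.39, 3.01, 3.14, 3.14, 3.14].

### API

Orientations are given as [roll, pitch, yaw] about the fixed x, y, z axes, in that order (R = Rz(yaw) Ry(pitch) Rx(roll)).
In Python, from bench import bot gives the robot as it stands. The module is installed in compiled form; this text tells all that it offers.
- The arm moves only by the tool drive_tool, never from a script. Its argument "rows" is a list of rows, each a list of 5 numbers: the shift along the tool's x, y, z as a fraction of full scale, then the turn about the tool's z as a fraction of full scale, then the opening, from -1 (shut) to 1 (fully open). A call has exactly 10 rows; each row is the pose to reach, as a shift and turn from the pose commanded when the call began, along the tool's axes at that moment; what a row does not reach only later rows make up. Full scale, the value 1, is 1000 mm for a shift and pi/2 rad for a turn. A row lasts 1/10 s, in which the tool goes at most 50 mm and 8.59 degrees, less where a joint would pass 70% of its speed; a pose out of reach is approached as far as the arm can. A call with a number of a shift or a turn outside -1 to 1 is refused whole. A call with a gripper value outside its range is refused whole. The fingers move at their own pace and stop on an object; "grip_force" is the grip in N (left out, the last holds). Time passes only in rows, so rows that repeat a pose let the fingers close, or fill a call up. It gives the time, the measured TCP pose, the force, the opening and the grip force at its end, in the units of the state.
- bot.state(): the state, without advancing time (a new reading comes with each control period).
- bot.snapshot(name): name is "side" or "top" or "wrist"; returns a dict with "color" (420x560x3 uint8, red, green, blue), "K" (3x3 intrinsics, pixels), "k1" (the pictures are not rectified: a ray, as slopes to the right and down, at radius r is drawn at 1 + k1 r^2 times it, then the intrinsics apply), "position" and "orientation" of the camera in the world. Camera axes: x right, y up, looking along -z (the intrinsics and any distortion apply to the point x, -y, -z); pixel columns grow to the right and rows downward; lengths in m; the calibration is good to about 2 mm. A picture is of the moment at which its call begins. There is no depth.
- bot.hand_in(): hands the job in; it is judged then, once.
The state is a dict: "t": time; "qpos": joint angles; "joint_velocities": joint speeds; "joint_efforts": joint torques, N m; "position": TCP position; "tcp_rot": TCP orientation; "contact_force": force on the tool from outside, world axes, zero at the start; "torque": the same for the moment, N m; "finger_gap": finger opening in m; "finger_force": force on a finger pad.
Only numpy, scipy, OpenCV 4.12 (cv2) and the standard library are available. Lean on these libraries where they do the work, as an engineer would, in place of code of your own. Each camera call takes 0.05 s, during which the arm holds its last target. There are 200 camera calls.

## Working session

There is one attempt and no reset: what is moved stays moved. The work goes in short steps, Python scripts to look and compute and a tool call to move; the robot and the scene stay as the last step left them, time stands still between calls to the robot, and variables do not carry over. Pictures are saved under pics/ and viewed, at most 14 in all, crops included, and the job is handed in when it is done.

Besides the shell and the picture viewer there is one more tool, called as name(argument=value, ...) on one line, values as JSON. drive_tool: Moves the arm, as the interface text tells. Shift numbers are shares of 1000 mm and turn numbers shares of pi/2 rad, none past 1 either way. Its arguments: {"type":"object","properties":{"rows":{"type":"array","items":{"type":"array","items":{"type":"number","minimum":-1,"maximum":1}}},"grip_force":{"type":"number"}},"required":["rows"]}

```bash
mkdir -p pics; cat > h.py <<'E'
import numpy as np, cv2
from scipy.spatial.transform import Rotation as R
from bench import bot
def rot(o):
    o=np.array(o,float)
    return o if o.shape==(3,3) else (R.from_euler('xyz',o).as_matrix() if o.size==3 else R.from_quat(o).as_matrix())
def snap(n,fn=None):
    s=bot.snapshot(n)
    if fn: cv2.imwrite('pics/'+fn,s['color'][:,:,::-1])
    return s
def ray(s,u,v):
    K=np.array(s['K']); k=float(s['k1'])
    x,y=cv2.undistortPoints(np.array([[[u,v]]],float),K,np.array([k,0,0,0.]))[0,0]
    d=rot(s['orientation'])@np.array([x,-y,-1.]); return np.array(s['position']),d/np.linalg.norm(d)
def plane(s,u,v,z):
    p,d=ray(s,u,v); return p+d*(z-p[2])/d[2]
def tri(a,b):
    (p,d),(q,e)=a,b
    t=np.linalg.lstsq(np.c_[d,-e],q-p,rcond=None)[0]
    x,y=p+d*t[0],q+e*t[1]; return (x+y)/2,np.linalg.norm(x-y)
def proj(s,P):
    c=rot(s['orientation']).T@(np.array(P)-s['position']); x,y=c[0]/-c[2],-c[1]/-c[2]
    f=1+s['k1']*(x*x+y*y); K=np.array(s['K']); return K[0,0]*x*f+K[0,2],K[1,1]*y*f+K[1,2]
E
python3 - <<'E'
from h import *
print(bot.state())
for n in('top','side','wrist'):
    s=snap(n,n+'0.png'); print(n,s['position'],s['orientation'],s['K'],s['k1'])
E
```

```text
{'t': 0.0, 'qpos': array([-1.30498794e+00,  1.26396432e-01, -4.06123268e-02,  1.40537882e+00,
       -3.89791184e-05,  1.57080907e+00]), 'joint_velocities': array([-0.00080386, -0.0007132 , -0.00067766, -0.0003221 ,  0.00058764,
       -0.00190008]), 'joint_efforts': array([ 3.45899889e-04, -4.35914433e+01,  3.52923954e+01,  1.72225444e-02,
       -4.92419758e-05,  4.90755042e-06]), 'position': array([ 0.13779592, -0.50618004,  0.23051786]), 'tcp_rot': array([-3.14000140e+00,  3.89993525e-05,  2.65795703e-01]), 'contact_force': array([ 0.51500415, -0.23981878, -0.71829294]), 'torque': array([ 0.0133674 ,  0.02403432, -0.04962694]), 'finger_force': 0.0, 'finger_gap': 0.08517716838352243}
top [0.49369836 0.17573178 1.06441688] [ 0.0693279  -0.025301   -1.60025565] [[537.30539698   0.         280.19413293]
 [  0.         537.30539698 215.44632019]
 [  0.           0.           1.        ]] 0.007230703885182811
side [ 0.62364604 -0.66921131  0.48472432] [ 1.07952585 -0.01022788  0.0910488 ] [[491.46493424   0.         280.94730063]
 [  0.         491.46493424 214.49914011]
 [  0.           0.           1.        ]] -0.061871319272200034
wrist [ 0.21046923 -0.48637557  0.372169  ] [-0.29660018  0.00197208 -1.30414554] [[332.52966325   0.         282.55899407]
 [  0.         332.52966325 206.49551035]
 [  0.           0.           1.        ]] -0.01486838602048084
```

View pics/top0.png

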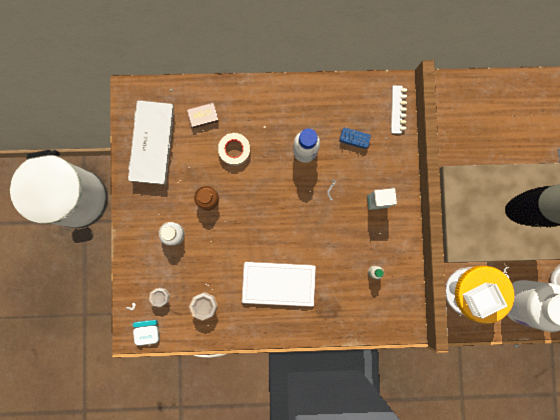

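View pics/side0.png

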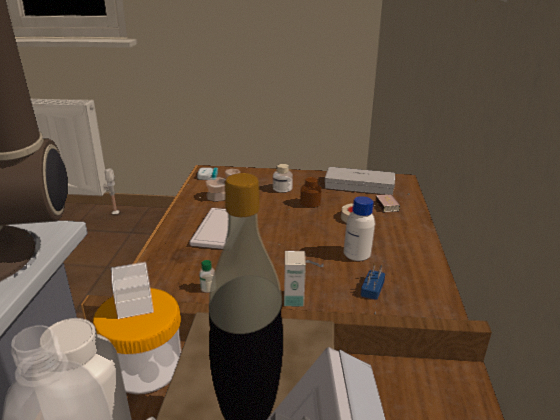

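Top view: slab (279,284), vial (376,272), carton (382,199), white bottle (306,147), tape (234,150), burs (355,138). There are two jar shapes: (171,234) is clear with a beige cap, so it is the one meant, and (206,197) is brown. There are two dishes: (159,298) is about 19 px wide, or 37 mm, so it fits, and (203,307) is about 27 px, or 52 mm. I'll confirm these in one crop.

```bash
cat > m.py <<'E'
from h import *
s=snap('top'); im=s['color']; d=snap('side'); 
cv2.imwrite('pics/crop1.png',cv2.resize(im[180:325,130:320,::-1],None,fx=4,fy=4,interpolation=cv2.INTER_CUBIC))
hsv=cv2.cvtColor(im,cv2.COLOR_RGB2HSV)
def blob(h,lo,hi,box,tag):
    x0,y0,x1,y1=box; m=cv2.inRange(h,lo,hi)[y0:y1,x0:x1]
    n,l,st,c=cv2.connectedComponentsWithStats(m); i=1+np.argmax(st[1:,4])
    cc=max(cv2.findContours((l==i).astype('uint8'),0,2)[0],key=cv2.contourArea)+np.array([x0,y0])
    print(tag,'c',np.round(c[i]+[x0,y0],1),'bb',st[i,:4]+[x0,y0,0,0],'area',st[i,4]); return c[i]+[x0,y0],cc
_,c=blob(hsv,(0,0,150),(180,70,255),(235,255,325,315),'slab')
r=cv2.minAreaRect(c); B=cv2.boxPoints(r); Q=np.array([plane(s,u,v,.012)[:2] for u,v in B]); 
print('slab corners',Q.round(4).tolist(),'ctr',Q.mean(0).round(4),'sides',np.linalg.norm(Q-np.roll(Q,1,0),axis=1).round(4))
e=[Q[i]-Q[i-1] for i in range(4)]; e=max(e,key=np.linalg.norm); print('yaw of y axis-90',(np.degrees(np.arctan2(e[1],e[0]))-90+90)%180-90)
for t,b in dict(jar=(155,215,190,252),dishS=(146,285,172,311),dishL=(187,288,220,324),carton=(365,185,400,215)).items():
    ctr,c=blob(hsv,(0,0,115),(180,100,255),b,t); print('  minrect',[np.round(q,1) for q in cv2.minAreaRect(c)])
g=blob(hsv,(60,90,40),(95,255,255),(362,258,392,285),'vialcap')[0]
hs=cv2.cvtColor(d['color'],cv2.COLOR_RGB2HSV)
gs=blob(hs,(60,90,20),(95,255,255),(195,255,222,280),'vialcap side')[0]
print('vial cap tri',tri(ray(s,*g),ray(d,*gs)))
cv2.imwrite('pics/crop2.png',np.hstack([cv2.resize(d['color'][160:230,195:305,::-1],(396,252)),cv2.resize(d['color'][240:315,190:310,::-1],(396,252))]))
E
python3 m.py
```

```text
slab c [278.3 283.8] bb [242 262  74  45] area 2973
slab corners [[0.3989, 0.2274], [0.4783, 0.2214], [0.4671, 0.0809], [0.3875, 0.0876]] ctr [0.4329 0.1543] sides [0.1402 0.0796 0.141  0.0799]
yaw of y axis-90 -4.566406367188392
jar c [170.5 233. ] bb [158 222  27  23] area 476
  minrect [array([171., 233.]), array([22., 26.]), np.float64(90.0)]
dishS c [158.7 296.8] bb [148 288  22  19] area 319
  minrect [array([158.5, 297. ]), array([18., 21.]), np.float64(90.0)]
dishL c [202.7 306.1] bb [189 292  28  29] area 589
  minrect [array([202.9, 306.2]), array([25.8, 27.5]), np.float64(68.2)]
carton c [383.7 197.4] bb [368 187  29  22] area 431
  minrect [array([382.4, 197.7]), array([18.5, 27.4]), np.float64(81.9)]
vialcap c [378.7 272.6] bb [375 269   8   8] area 51
vialcap side c [206.2 265.2] bb [202 260   9  11] area 85
vial cap tri (array([ 0.45068131, -0.03539449,  0.04643391]), np.float64(0.0013764404182487974))
```

View pics/crop1.png

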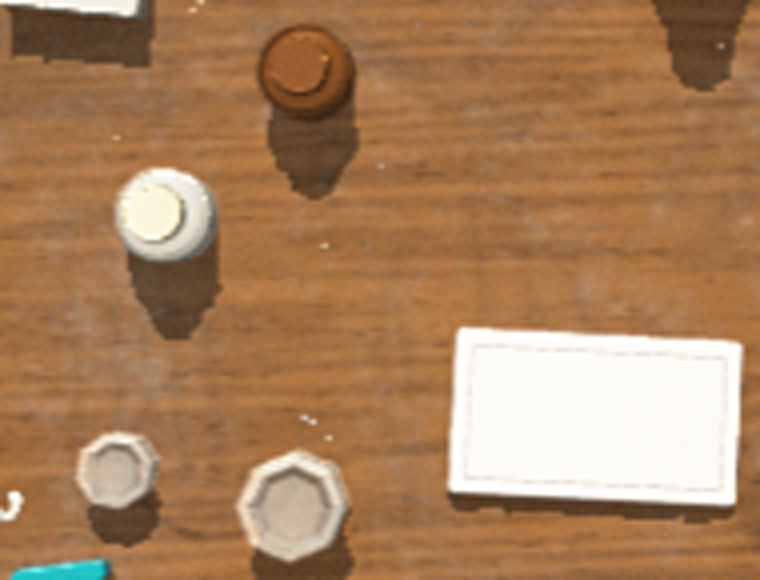

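View pics/crop2.png

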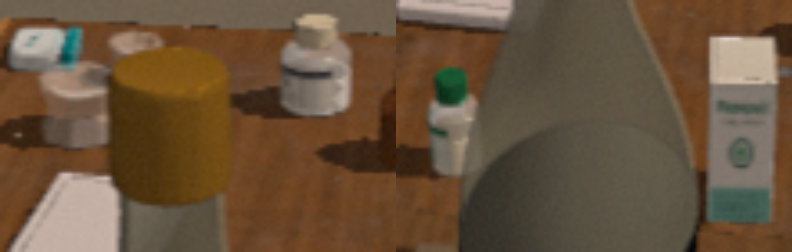

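The crop confirms it: the jar at crop (165,213) is clear with a beige cap, and the dish at crop (117,468) is the smaller of the two, about 37 mm. The vial and carton stand clear of each other. I'll rise first to clear the orange-lidded jar, then go toward the vial.

drive_tool(rows=[[0, 0, -0.05, 0, 1], [0, 0, -0.1, 0, 1], [0, 0, -0.12, -0.05, 1], [0.425, -0.3725, -0.12, -0.779, 1], [0.425, -0.3725, -0.12, -0.779, 1], [0.425, -0.3725, -0.12, -0.779, 1], [0.425, -0.3725, -0.12, -0.779, 1], [0.425, -0.3725, -0.12, -0.779, 1], [0.425, -0.3725, -0.12, -0.779, 1], [0.425, -0.3725, -0.12, -0.779, 1]], grip_force=30)

```text
t: 1.25
position: [0.3318, -0.213, 0.3515]
tcp_rot: [3.141, 0.0, 1.4]
contact_force: [0.5, -1.2, -0.4]
finger_gap: 0.0855
finger_force: 0.0
```

```bash
cat >> h.py <<'E'
def go(x,y,z,yaw):
    st=bot.state(); T=rot(st['tcp_rot']); dp=T.T@(np.array([x,y,z])-st['position'])
    a=(yaw-st['tcp_rot'][2]+np.pi)%(2*np.pi)-np.pi
    print('go',dp.round(4),'turn',round(-a/(np.pi/2),4),'now',st['position'].round(4),st['tcp_rot'].round(4),'t',st['t'],'gap',round(st['finger_gap'],4),'F',np.round(st['contact_force'],1))
E
python3 - <<'E'
from h import *
go(.45,-.035,.22,1.49)
s=snap('top');d=snap('side')
print('jar',tri(ray(s,168.2,233.2),ray(d,283.3,168.3)), plane(s,168.2,233.2,.058))
print('dish',plane(s,159.2,297,.027))
E
```

```text
go [0.1955 0.0861 0.1315] turn -0.0573 now [ 0.3318 -0.213   0.3515] [3.1409e+00 3.0000e-04 1.4000e+00] t 1.25 gap 0.0855 F [ 0.5 -1.2 -0.4]
jar (array([0.53763603, 0.35930088, 0.05136813]), np.float64(0.0038230767230282084)) [0.53545893 0.3578759  0.058     ]
dish [0.41574607 0.38232125 0.027     ]
```

drive_tool(rows=[[0.1955, 0.0861, 0, -0.057, 1], [0.1955, 0.0861, 0, -0.057, 1], [0.1955, 0.0861, 0, -0.057, 1], [0.1955, 0.0861, 0, -0.057, 1], [0.1955, 0.0861, 0.1315, -0.057, 1], [0.1955, 0.0861, 0.1315, -0.057, 1], [0.1955, 0.0861, 0.1315, -0.057, 1], [0.1955, 0.0861, 0.1315, -0.057, 1], [0.1955, 0.0861, 0.1315, -0.057, 1], [0.1955, 0.0861, 0.1315, -0.057, 1]])

```text
t: 2.35
position: [0.4514, -0.0381, 0.2222]
tcp_rot: [3.138, 0.0, 1.483]
contact_force: [-0.3, 0.8, 0.2]
finger_gap: 0.0853
finger_force: 0.0
```

```bash
python3 - <<'E'
from h import *
go(.4507,-.0354,.02,1.49)
s=snap('wrist','w1.png'); print(s['position'],s['orientation'])
for z in(0,.052): print(proj(s,[.4507,-.0354,z]))
E
```

```text
go [ 0.0026 -0.0016  0.2022] turn -0.0046 now [ 0.4514 -0.0381  0.2222] [3.1382e+00 1.0000e-04 1.4828e+00] t 2.35 gap 0.0853 F [-0.3  0.8  0.2]
[0.45805852 0.03673001 0.36375009] [-0.29642962 -0.00353498 -0.08713073]
(np.float64(280.45121323715216), np.float64(173.23680356793898))
(np.float64(280.3141590243835), np.float64(183.87053067397258))
```

View pics/w1.png

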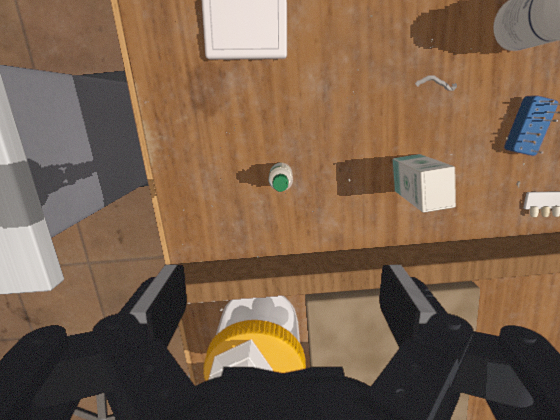

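Wrist view: the vial cap is at (281,183), within 1 px of the triangulated prediction. The carton top is around (435,188). Descending to grip the vial.

drive_tool(rows=[[0.0026, -0.0016, 0.05, -0.005, 0.6], [0.0026, -0.0016, 0.1, -0.005, 0.3], [0.0026, -0.0016, 0.15, -0.005, 0.2], [0.0026, -0.0016, 0.19, -0.005, 0.2], [0.0026, -0.0016, 0.213, -0.005, 0.2], [0.0026, -0.0016, 0.213, -0.005, 0.2], [0.0026, -0.0016, 0.213, -0.005, -0.5], [0.0026, -0.0016, 0.213, -0.005, -1], [0.0026, -0.0016, 0.213, -0.005, -1], [0.0026, -0.0016, 0.213, -0.005, -1]])

```text
t: 3.4
position: [0.4511, -0.035, 0.0092]
tcp_rot: [3.137, 0.0, 1.492]
contact_force: [0.1, -0.0, 8.2]
finger_gap: 0.0241
finger_force: 30.4
```

```bash
python3 - <<'E'
from h import *
go(.5326,.1464,.15,1.4923)
E
```

```text
go [ 0.1873  0.0675 -0.1405] turn -0.0004 now [ 0.4511 -0.035   0.0092] [3.1369e+00 2.0000e-04 1.4916e+00] t 3.4 gap 0.0241 F [ 0.1 -0.   8.2]
```

drive_tool(rows=[[0, 0, -0.04, 0, -1], [0, 0, -0.08, 0, -1], [0.05, 0.018, -0.1, 0, -1], [0.09, 0.035, -0.1, 0, -1], [0.13, 0.05, -0.1, 0, -1], [0.17, 0.062, -0.1, 0, -1], [0.1873, 0.0675, -0.1, 0, -1], [0.1873, 0.0675, -0.1, 0, -1], [0.1873, 0.0675, -0.1, 0, -1], [0.1873, 0.0675, -0.1, 0, -1]])

```text
t: 4.4
position: [0.5306, 0.1454, 0.1071]
tcp_rot: [-3.141, 0.0, 1.491]
contact_force: [-0.1, -0.3, -0.8]
finger_gap: 0.0235
finger_force: 29.8
```

```bash
python3 - <<'E'
from h import *
go(.5326,.1464,.0105,1.4923)
s=snap('wrist','w2.png'); im=s['color']
hsv=cv2.cvtColor(im,cv2.COLOR_RGB2HSV)
m=cv2.inRange(hsv,(0,0,160),(180,60,255))
n,l,st,c=cv2.connectedComponentsWithStats(m)
for i in range(1,n):
    if st[i,4]>400: print(st[i],c[i].round(1))
Q=[[.3989,.2274],[.4783,.2214],[.4671,.0809],[.3875,.0876]]
print([np.round(proj(s,q+[.012]),1) for q in Q])
E
```

```text
go [0.0012 0.0019 0.0966] turn -0.0011 now [0.5306 0.1454 0.1071] [-3.1415e+00  4.0000e-04  1.4905e+00] t 4.4 gap 0.0235 F [-0.1 -0.3 -0.8]
[  0   0  50  27 595] [21.4 10.6]
[ 485    9   75  102 3497] [520.2  61. ]
[   86   112   126   178 15224] [153.2 193.4]
[ 256  263   54   51 1096] [287.3 285.4]
[array([ 81.5, 111.4]), array([196.7, 110.5]), array([209.9, 291.8]), array([111.6, 291.2])]
```

View pics/w2.png

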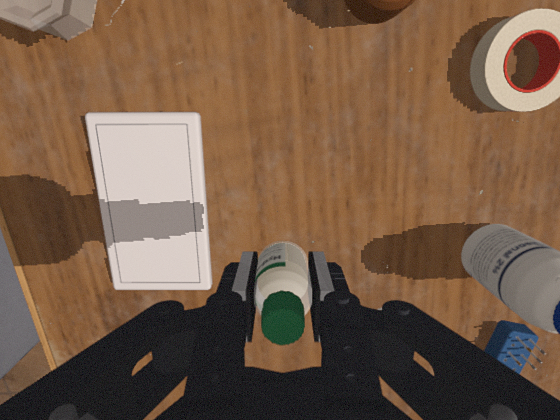

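The vial is held upright at (283,300). The slab corners are at about (87,114), (200,112), (211,290), (112,291), a few px off the prediction, so I'll re-measure the slab from this closer view.

```bash
cat > slab.py <<'E'
from h import *
s=snap('wrist'); im=s['color'].copy()
hsv=cv2.cvtColor(im,cv2.COLOR_RGB2HSV)
m=cv2.inRange(hsv,(0,0,85),(180,75,255)); m[:,:60]=0; m[:,235:]=0; m[:95]=0; m[300:]=0
c=max(cv2.findContours(m,0,1)[0],key=cv2.contourArea)
c=cv2.convexHull(c)[:,0]
P=np.array([plane(s,u,v,.012)[:2] for u,v in c])
r=cv2.minAreaRect((P*1000).astype('float32')); print('wrist slab',r)
Q=cv2.boxPoints(r)/1000; print(Q.round(4).tolist())
E
python3 slab.py
```

```text
wrist slab ((434.831298828125, 155.00161743164062), (137.8516845703125, 80.6247329711914), 85.49021911621094)
[[0.38920000195503235, 0.08950000256299973], [0.46959999203681946, 0.08309999853372574], [0.4803999960422516, 0.22050000727176666], [0.4000999927520752, 0.22689999639987946]]
```

drive_tool(rows=[[0.001, 0.001, 0.03, 0, -1], [0.001, 0.001, 0.06, 0, -1], [0.001, 0.001, 0.08, 0, -1], [0.001, 0.001, 0.085, 0, -1], [0.001, 0.001, 0.085, 0, -1], [0.001, 0.001, 0.085, 0, -1], [0.001, 0.001, 0.085, 0, -1], [0.001, 0.001, 0.085, 0, -1], [0.001, 0.001, 0.085, 0, -1], [0.001, 0.001, 0.085, 0, -1]])

```text
t: 5.5
position: [0.5323, 0.1477, 0.0222]
tcp_rot: [3.141, -0.0, 1.492]
contact_force: [0.4, 0.2, -0.0]
finger_gap: 0.0236
finger_force: 29.8
```

```bash
python3 - <<'E'
from h import *
go(.5332,.1466,.0095,1.4923)
snap('top');go(.5332,.1466,.0095,1.4923)
E
```

```text
go [-0.001   0.0009  0.0127] turn -0.0003 now [0.5323 0.1477 0.0222] [ 3.1411e+00 -2.0000e-04  1.4918e+00] t 5.5 gap 0.0236 F [ 0.4  0.2 -0. ]
go [-0.001   0.001   0.0125] turn -0.0003 now [0.5322 0.1476 0.022 ] [ 3.1412e+00 -1.0000e-04  1.4918e+00] t 5.55 gap 0.0236 F [-0.3  0.5 -0. ]
```

drive_tool(rows=[[-0.001, 0.001, 0.008, 0, -1], [-0.001, 0.001, 0.0125, 0, -1], [-0.001, 0.001, 0.0125, 0, -1], [-0.001, 0.001, 0.0125, 0, -1], [-0.001, 0.001, 0.0125, 0, 0.1], [-0.001, 0.001, 0.0125, 0, 0.1], [-0.001, 0.001, 0.0125, 0, 0.1], [-0.001, 0.001, -0.03, 0, 0.1], [-0.001, 0.001, -0.08, 0, 0.5], [-0.001, 0.001, -0.13, 0, 1]])

```text
t: 6.55
position: [0.5324, 0.1463, 0.1528]
tcp_rot: [-3.14, 0.001, 1.492]
contact_force: [-0.0, 0.1, -0.4]
finger_gap: 0.0742
finger_force: 0.0
```

```bash
python3 - <<'E'
from h import *
go(.5365,.30,.20,1.4923)
E
```

```text
go [ 0.1535 -0.0081 -0.0473] turn -0.0004 now [0.5324 0.1463 0.1528] [-3.1400e+00  5.0000e-04  1.4917e+00] t 6.55 gap 0.0742 F [-0.   0.1 -0.4]
```

drive_tool(rows=[[0.0, 0, -0.047, 0, 1], [0.05, -0.004, -0.047, 0, 1], [0.1, -0.008, -0.047, 0, 1], [0.1535, -0.008, -0.047, 0, 1], [0.1535, -0.008, -0.047, 0, 1], [0.1535, -0.008, -0.047, 0, 1], [0.1535, -0.008, -0.047, 0, 1], [0.1535, -0.008, -0.047, 0, 1], [0.1535, -0.008, -0.047, 0, 1], [0.1535, -0.008, -0.047, 0, 1]])

```text
t: 7.55
position: [0.5374, 0.2991, 0.1992]
tcp_rot: [3.141, -0.0, 1.49]
contact_force: [-0.0, -0.2, 0.7]
finger_gap: 0.0856
finger_force: 0.0
```

```bash
python3 - <<'E'
from h import *
s=snap('wrist','w3.png')
print(proj(s,[.5365,.3585,.058]),proj(s,[.4157,.3823,.027]))
t=snap('top','t3.png')
E
```

```text
(np.float64(274.90310297327557), np.float64(125.33002652465842)) (np.float64(140.77820048860926), np.float64(107.61979351693266))
```

View pics/w3.png

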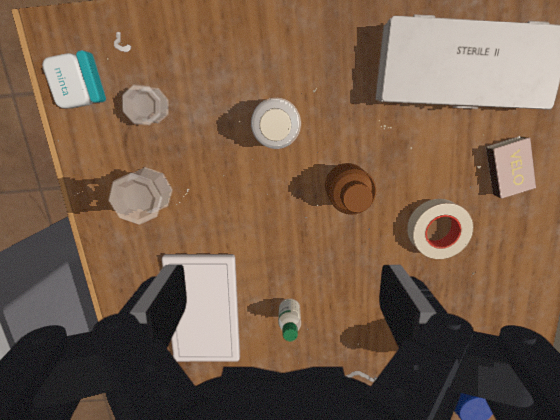

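The jar cap is at (275,125), as predicted, and the brown look-alike is at (352,190). The dish is at (143,105) and the vial stands upright. Next I go over the jar and grip it.

```bash
python3 - <<'E'
from h import *
go(.5365,.3585,.006,1.4923)
E
```

```text
go [ 0.0587 -0.0056  0.1931] turn -0.001 now [0.5374 0.2995 0.199 ] [ 3.1413e+00 -2.0000e-04  1.4908e+00] t 7.65 gap 0.0854 F [ 1.  -0.4 -0.4]
```

drive_tool(rows=[[0.04, -0.0056, 0.02, 0, 0.9], [0.0587, -0.0056, 0.06, 0, 0.7], [0.0587, -0.0056, 0.1, 0, 0.7], [0.0587, -0.0056, 0.14, 0, 0.7], [0.0587, -0.0056, 0.17, 0, 0.7], [0.0587, -0.0056, 0.193, 0, 0.7], [0.0587, -0.0056, 0.193, 0, 0.7], [0.0587, -0.0056, 0.193, 0, -0.2], [0.0587, -0.0056, 0.193, 0, -0.5], [0.0587, -0.0056, 0.193, 0, -0.5]], grip_force=35)

```text
t: 8.65
position: [0.5374, 0.3598, 0.008]
tcp_rot: [3.139, -0.002, 1.492]
contact_force: [-1.1, -0.4, 3.7]
finger_gap: 0.0431
finger_force: 36.1
```

```bash
python3 - <<'E'
from h import *
print(bot.state()['finger_force'])
go(.5387,.2164,.11,1.4923)
E
```

```text
36.08145410427824
go [-0.1426  0.0129 -0.1023] turn -0.0004 now [0.5374 0.3598 0.008 ] [ 3.1390e+00 -2.1000e-03  1.4916e+00] t 8.65 gap 0.0431 F [-1.1 -0.4  3.7]
```

drive_tool(rows=[[0, 0, -0.04, 0, -0.5], [0, 0, -0.08, 0, -0.5], [-0.02, 0.002, -0.1, 0, -0.5], [-0.06, 0.006, -0.1, 0, -0.5], [-0.1, 0.01, -0.1, 0, -0.5], [-0.13, 0.0125, -0.1, 0, -0.5], [-0.142, 0.013, -0.08, 0, -0.5], [-0.142, 0.013, -0.04, 0, -0.5], [-0.142, 0.013, -0.02, 0, -0.5], [-0.142, 0.013, -0.02, 0, -0.5]])

```text
t: 9.65
position: [0.5362, 0.2155, 0.0236]
tcp_rot: [-3.138, 0.002, 1.491]
contact_force: [-0.4, -0.6, -2.0]
finger_gap: 0.0437
finger_force: 36.2
```

```bash
python3 - <<'E'
from h import *
snap('top');snap('top')
go(.5387,.217,.009,1.4923)
E
```

```text
go [0.0003 0.0002 0.0179] turn -0.0004 now [0.5384 0.2167 0.0269] [ 3.1408e+00 -4.0000e-04  1.4917e+00] t 9.75 gap 0.0438 F [ 0.5  0.5 -0.2]
```

drive_tool(rows=[[0, 0, 0.01, 0, -0.5], [0, 0, 0.0175, 0, -0.5], [0, 0, 0.0175, 0, -0.5], [0, 0, 0.0175, 0, -0.5], [0, 0, 0.0175, 0, 0.45], [0, 0, 0.0175, 0, 0.45], [0, 0, 0.0175, 0, 0.45], [0, 0, -0.03, 0, 0.45], [0, 0, -0.08, 0, 0.7], [0, 0, -0.13, 0, 1]])

```text
t: 10.75
position: [0.5375, 0.2163, 0.1573]
tcp_rot: [-3.141, 0.0, 1.492]
contact_force: [1.9, 0.9, 0.5]
finger_gap: 0.0843
finger_force: 0.0
```

```bash
python3 - <<'E'
from h import *
go(.56,.0,.25,1.4923)
s=snap('top','t4.png'); d=snap('side')
E
```

```text
go [-0.2139  0.0395 -0.0926] turn -0.0004 now [0.5375 0.2163 0.1573] [-3.1408e+00  4.0000e-04  1.4917e+00] t 10.75 gap 0.0843 F [1.9 0.9 0.5]
```

drive_tool(rows=[[-0.01, 0, -0.05, 0, 1], [-0.05, 0.01, -0.08, 0, 1], [-0.1, 0.02, -0.08, 0, 1], [-0.15, 0.03, -0.08, 0, 1], [-0.2, 0.045, -0.08, 0, 1], [-0.25, 0.057, -0.08, 0, 1], [-0.25, 0.057, -0.08, 0, 1], [-0.25, 0.057, -0.08, 0, 1], [-0.25, 0.057, -0.08, 0, 1], [-0.25, 0.057, -0.08, 0, 1]])

```text
t: 11.85
position: [0.5749, -0.0358, 0.2358]
tcp_rot: [-3.141, -0.0, 1.494]
contact_force: [-0.4, -0.1, -0.4]
finger_gap: 0.0855
finger_force: 0.0
```

```bash
python3 - <<'E'
from h import *
s=snap('wrist'); t=snap('top'); d=snap('side')
go(.56,.0,.25,1.4923)
f=lambda s,a,b,c,e:cv2.resize(s['color'][b:e,a:c,::-1],(380,580*380//380//2))
x,y=map(int,proj(s,[.58,-.045,.06])); print(x,y)
W=cv2.resize(s['color'][:,:,::-1],(520,390)); T=cv2.resize(t['color'][175:225,350:415,::-1],(260,200),interpolation=2);D=cv2.resize(d['color'][240:315,260:330,::-1],(260,279),interpolation=2)
o=np.zeros((500,800,3),'uint8'); o[:390,:520]=W; o[:200,530:790]=T; o[205:484,530:790]=D
cv2.imwrite('pics/c4.png',o)
np.save('w4.npy',dict(s=s,t=t,d=d),allow_pickle=True)
E
```

```text
go [ 0.0346 -0.0177 -0.0141] turn 0.0009 now [ 0.575  -0.0359  0.2359] [ 3.1415e+00 -1.0000e-04  1.4938e+00] t 12.0 gap 0.0853 F [-0.7  0.9  0. ]
287 193
```

View pics/c4.png

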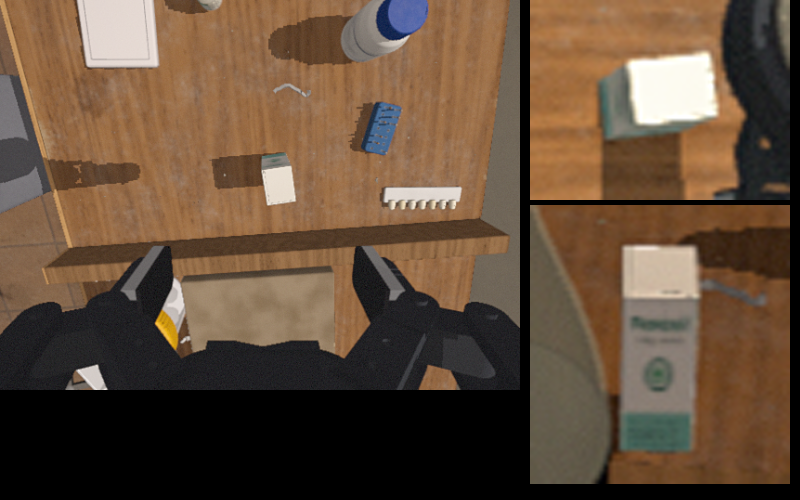

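The wrist inset shows the carton top at about (263,167), (291,165), (296,203), (268,206), with its 30 mm side along world x. Next I measure its height, centre and yaw.

```bash
python3 - <<'E'
from h import *
D=np.load('w4.npy',allow_pickle=True).item(); s,t,d=D['s'],D['t'],D['d']
def face(s,box,thr):
    x0,y0,x1,y1=box; g=s['color'].min(2)[y0:y1,x0:x1]
    m=(g>thr).astype('uint8'); c=max(cv2.findContours(m,0,1)[0],key=cv2.contourArea)+np.array([x0,y0])
    r=cv2.minAreaRect(c); print(thr,np.round(r[0],1),np.round(r[1],1),r[2]); return r,cv2.convexHull(c)[:,0]
for thr in(150,175,200): rw,cw=face(s,(270,165,335,235),thr)
for thr in(150,175,200): rt,ct=face(t,(365,182,398,210),thr)
for thr in (100,125): rd,cd=face(d,(280,248,312,266),thr)
print('wt',tri(ray(s,*rw[0]),ray(t,*rt[0])),'wd',tri(ray(s,*rw[0]),ray(d,*rd[0])),'td',tri(ray(t,*rt[0]),ray(d,*rd[0])))
P=np.array([plane(s,u,v,.078)[:2]*1000 for u,v in cw],'float32'); print(cv2.minAreaRect(P))
E
```

```text
150 [300.1 199.4] [38.5 31.9] 81.25383758544922
175 [300.  199.4] [38.2 31.6] 81.25383758544922
200 [300.1 199.4] [37.8 31.3] 81.46923065185547
150 [385.1 196.8] [16.1 21. ] 83.6598129272461
175 [385.1 196.8] [15.9 20.7] 83.2901611328125
200 [385.4 196.9] [15.6 19.9] 84.80557250976562
100 [295. 258.] [14. 20.] 90.0
125 [294.5 257.5] [13. 19.] 90.0
wt (array([ 0.59165126, -0.0498033 ,  0.06629053]), np.float64(0.00012640925629285894)) wd (array([ 0.59136404, -0.04642132,  0.07794578]), np.float64(0.0002820424028906771)) td (array([ 0.59102703, -0.04709082,  0.07831887]), np.float64(0.0010282368756984585))
((591.1786499023438, -46.74364471435547), (28.9166316986084, 36.806739807128906), 4.5773725509643555)
```

```bash
python3 - <<'E'
from h import *
go(.591,-.0467,.03,1.6508)
E
```

```text
go [-0.0096  0.0168  0.2059] turn -0.1 now [ 0.575  -0.0359  0.2359] [ 3.1415e+00 -1.0000e-04  1.4938e+00] t 12.0 gap 0.0853 F [-0.7  0.9  0. ]
```

drive_tool(rows=[[-0.0096, 0.0168, 0.03, -0.1, 1], [-0.0096, 0.0168, 0.07, -0.1, 0.6], [-0.0096, 0.0168, 0.11, -0.1, 0.6], [-0.0096, 0.0168, 0.15, -0.1, 0.4], [-0.0096, 0.0168, 0.185, -0.1, 0.4], [-0.0096, 0.0168, 0.206, -0.1, 0.4], [-0.0096, 0.0168, 0.206, -0.1, 0.4], [-0.0096, 0.0168, 0.206, -0.1, -0.5], [-0.0096, 0.0168, 0.206, -0.1, -0.8], [-0.0096, 0.0168, 0.206, -0.1, -0.8]], grip_force=30)

```text
t: 13.0
position: [0.5923, -0.048, 0.0317]
tcp_rot: [3.139, 0.0, 1.649]
contact_force: [-0.9, -0.5, 2.3]
finger_gap: 0.0299
finger_force: 36.0
```

```bash
python3 - <<'E'
from h import *
go(.5277,.0768,.13,1.4923)
E
```

```text
go [ 0.1294 -0.0544 -0.0985] turn 0.0998 now [ 0.5923 -0.048   0.0317] [3.1385e+00 4.0000e-04 1.6491e+00] t 13.0 gap 0.0299 F [-0.9 -0.5  2.3]
```

drive_tool(rows=[[0, 0, -0.04, 0, -0.8], [0, 0, -0.08, 0, -0.8], [0.03, -0.012, -0.09, 0.05, -0.8], [0.07, -0.03, -0.09, 0.1, -0.8], [0.1, -0.045, -0.09, 0.1, -0.8], [0.1294, -0.0544, -0.08, 0.1, -0.8], [0.1294, -0.0544, -0.05, 0.1, -0.8], [0.1294, -0.0544, -0.02, 0.1, -0.8], [0.1294, -0.0544, -0.02, 0.1, -0.8], [0.1294, -0.0544, -0.02, 0.1, -0.8]])

```text
t: 14.0
position: [0.5269, 0.0766, 0.0507]
tcp_rot: [3.141, -0.0, 1.492]
contact_force: [-0.2, -0.2, -0.6]
finger_gap: 0.0293
finger_force: 35.6
```

```bash
python3 - <<'E'
from h import *
snap('top');snap('top')
go(.5277,.0768,.0315,1.4923)
E
```

```text
go [ 0.0001 -0.0005  0.0203] turn -0.0006 now [0.5281 0.0766 0.0518] [ 3.1388e+00 -6.0000e-04  1.4913e+00] t 14.1 gap 0.0296 F [ 0.2 -0.3  0.1]
```

drive_tool(rows=[[0, 0, 0.01, 0, -0.8], [0, 0, 0.0195, 0, -0.8], [0, 0, 0.0195, 0, -0.8], [0, 0, 0.0195, 0, -0.8], [0, 0, 0.0195, 0, 0.2], [0, 0, 0.0195, 0, 0.2], [0, 0, 0.0195, 0, 0.2], [0, 0, -0.03, 0, 0.2], [0, 0, -0.08, 0, 0.5], [0, 0, -0.13, 0, 1]])

```text
t: 15.1
position: [0.526, 0.0766, 0.181]
tcp_rot: [-3.14, 0.0, 1.492]
contact_force: [1.5, 0.2, 0.2]
finger_gap: 0.0766
finger_force: 0.0
```

```bash
python3 - <<'E'
from h import *
go(.416,.30,.2,1.4923)
E
```

```text
go [ 0.214  -0.1273 -0.0189] turn -0.0004 now [0.526  0.0766 0.181 ] [-3.1400e+00  3.0000e-04  1.4917e+00] t 15.1 gap 0.0766 F [1.5 0.2 0.2]
```

drive_tool(rows=[[0, 0, -0.05, 0, 1], [0.05, -0.03, -0.06, 0, 1], [0.1, -0.06, -0.06, 0, 1], [0.14, -0.08, -0.06, 0, 1], [0.18, -0.09, -0.06, 0, 1], [0.2, -0.095, -0.06, 0, 1], [0.2, -0.095, -0.06, 0, 1], [0.2, -0.095, -0.06, 0, 1], [0.2, -0.095, -0.06, 0, 1], [0.2, -0.095, -0.06, 0, 1]])

```text
t: 16.1
position: [0.4482, 0.2824, 0.2398]
tcp_rot: [-3.142, 0.0, 1.49]
contact_force: [-0.2, -0.2, 0.1]
finger_gap: 0.0854
finger_force: 0.0
```

```bash
python3 - <<'E'
from h import *
s=snap('wrist','w5.png'); t=snap('top'); d=snap('side')
np.save('w5.npy',dict(s=s,t=t,d=d),allow_pickle=True)
o=np.zeros((420,800,3),'uint8'); o[:,:400]=cv2.resize(t['color'][170:320,140:340,::-1],(400,300),interpolation=2).repeat(1,0)[:420] if 0 else np.vstack([cv2.resize(t['color'][170:320,140:340,::-1],(400,300),interpolation=2),np.zeros((120,400,3),'uint8')])
o[:,400:]=np.vstack([cv2.resize(d['color'][160:310,200:400,::-1],(400,300),interpolation=2),np.zeros((120,400,3),'uint8')])
v=np.vstack([o[:300],np.hstack([cv2.resize(s['color'][:,:,::-1],(400,300)),np.zeros((300,400,3),'uint8')])])
cv2.imwrite('pics/c5.png',v); go(.416,.384,.006,1.4923)
E
```

```text
go [ 0.0984 -0.0402  0.2339] turn -0.0013 now [0.4482 0.2827 0.2399] [ 3.1415 -0.      1.4902] t 16.25 gap 0.0853 F [ 0.1 -0.8 -0.1]
```

View pics/c5.png

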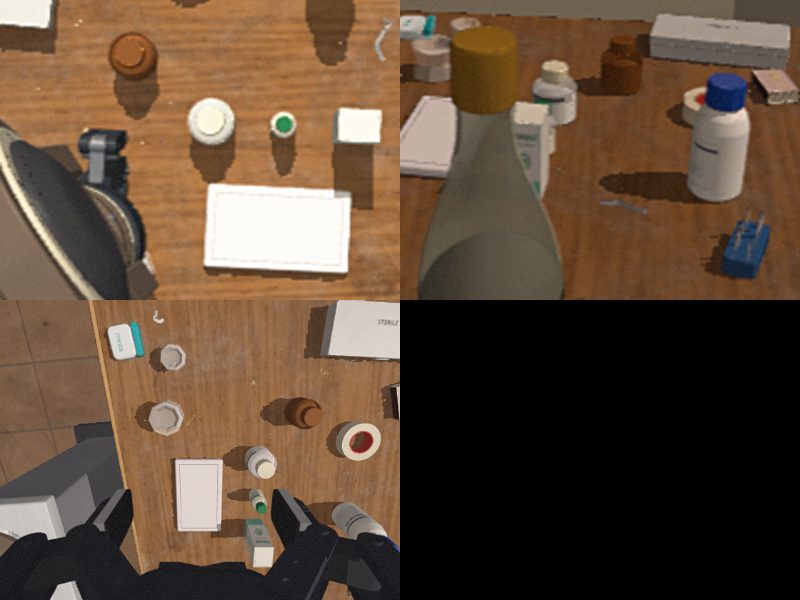

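The row stands: the top crop shows the jar (210,120), vial (284,125) and carton (360,125), and the side crop shows them upright with the bystanders untouched. The dish is at wrist (172,357), with the mint box close beside it, so I'll use a narrow opening. Next: triangulate the dish and check the row in numbers.

```bash
python3 - <<'E'
from h import *
D=np.load('w5.npy',allow_pickle=True).item(); s,t=D['s'],D['t']
def blob(s,box,lo,hi):
    x0,y0,x1,y1=box; m=cv2.inRange(cv2.cvtColor(s['color'],cv2.COLOR_RGB2HSV),lo,hi)[y0:y1,x0:x1]
    c=max(cv2.findContours(m,0,1)[0],key=cv2.contourArea); (x,y),r=cv2.minEnclosingCircle(c); return np.array([x+x0,y+y0]),r,c+np.array([x0,y0])
a,r,_=blob(s,(218,55,266,106),(0,0,95),(180,75,255)); print('dish wrist',a,r)
print('dish tri',tri(ray(s,*a),ray(t,159.2,297)),plane(s,*a,.027),'diam',2*r*.36/332)
X=np.array([.9969,-.0785]);Y=np.array([.0785,.9969]);C=np.array([.4335,.1545])
def rep(n,p): q=p[:2]-C; print(n,p.round(4),'slab frame',(q@X).round(4),(q@Y).round(4))
v,_,_=blob(t,(272,222,292,243),(60,90,40),(95,255,255)); rep('vial',plane(t,*v,.052))
j,_,_=blob(t,(234,219,258,243),(12,20,200),(35,120,255)); rep('jar',plane(t,*j,.058))
_,_,c=blob(t,(305,222,335,246),(0,0,200),(180,60,255)); rc=cv2.minAreaRect(c); rep('carton',plane(t,*rc[0],.078)); print(v,j,rc)
E
```

```text
dish wrist [241.964077    79.51165009] 19.448787689208984
dish tri (array([0.41407453, 0.38660672, 0.00557211]), np.float64(0.0001272093332495823)) [0.41633861 0.38495117 0.027     ] diam 0.04217809378382671
vial [0.5326 0.1463 0.052 ] slab frame 0.0994 -0.0004
jar [0.5393 0.2146 0.058 ] slab frame 0.1007 0.0683
carton [0.5281 0.078  0.078 ] slab frame 0.1003 -0.0688
[281.625 231.625] [245.10563374 228.96478844] ((319.1595458984375, 232.4474639892578), (20.834348678588867, 16.093597412109375), 3.5763344764709473)
```

Every row item is within 2 mm of its target. Now the dish.

drive_tool(rows=[[0.04, -0.02, 0, 0, 0.3], [0.08, -0.035, 0.01, 0, 0.3], [0.0988, -0.04, 0.05, 0, 0.3], [0.0988, -0.04, 0.1, 0, 0.3], [0.0988, -0.04, 0.12, 0, 0.3], [0.0988, -0.04, 0.12, 0, 0.3], [0.0988, -0.04, 0.12, 0, 0.3], [0.0988, -0.04, 0.12, 0, 0.3], [0.0988, -0.04, 0.12, 0, 0.3], [0.0988, -0.04, 0.12, 0, 0.3]])

```text
t: 17.25
position: [0.4165, 0.3856, 0.1213]
tcp_rot: [3.14, -0.002, 1.491]
contact_force: [0.1, -0.1, -0.0]
finger_gap: 0.0557
finger_force: 0.0
```

```bash
python3 - <<'E'
from h import *
s=snap('wrist','w6.png'); go(.416,.3848,.004,1.4923); print(proj(s,[.416,.3848,.027]))
E
```

```text
go [-0.0009 -0.0004  0.1169] turn -0.0005 now [0.4163 0.3855 0.1209] [ 3.1403e+00 -1.5000e-03  1.4914e+00] t 17.3 gap 0.0552 F [-0.2  0.2  0.2]
(np.float64(280.8819982346843), np.float64(211.76060267346978))
```

View pics/w6.png

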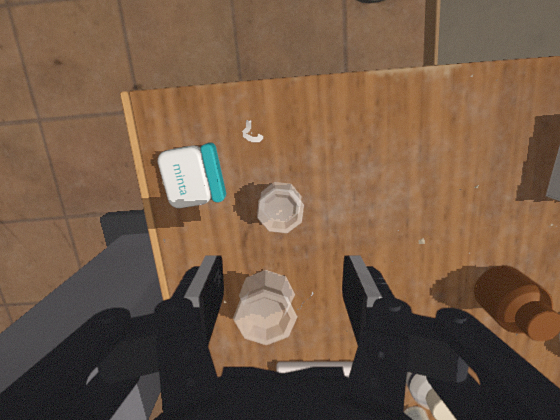

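The dish is at (281,207), centred between the fingers. The mint box corner at (224,198) sits just outside the left finger's path, so I'll narrow the opening slightly.

drive_tool(rows=[[0.001, -0.0004, 0.03, 0, 0.18], [0.001, -0.0004, 0.06, 0, 0.18], [0.001, -0.0004, 0.09, 0, 0.18], [0.001, -0.0004, 0.108, 0, 0.18], [0.001, -0.0004, 0.1165, 0, 0.18], [0.001, -0.0004, 0.1165, 0, 0.18], [0.001, -0.0004, 0.1165, 0, -0.4], [0.001, -0.0004, 0.1165, 0, -0.7], [0.001, -0.0004, 0.1165, 0, -0.7], [0.001, -0.0004, 0.1165, 0, -0.7]], grip_force=35)

```text
t: 18.3
position: [0.4163, 0.387, 0.0047]
tcp_rot: [3.14, -0.002, 1.492]
contact_force: [0.1, -0.5, 6.2]
finger_gap: 0.0337
finger_force: 35.4
```

```bash
python3 - <<'E'
from h import *
print(bot.state()['finger_force'])
go(.4335,.1545,.1,1.4923)
E
```

```text
35.388489449978806
go [-0.2302  0.0357 -0.0957] turn -0.0004 now [0.4163 0.387  0.0047] [ 3.1398e+00 -1.9000e-03  1.4917e+00] t 18.3 gap 0.0337 F [ 0.1 -0.5  6.2]
```

drive_tool(rows=[[0, 0, -0.04, 0, -0.7], [0, 0, -0.08, 0, -0.7], [-0.03, 0.005, -0.1, 0, -0.7], [-0.075, 0.012, -0.1, 0, -0.7], [-0.12, 0.019, -0.1, 0, -0.7], [-0.165, 0.026, -0.1, 0, -0.7], [-0.2, 0.031, -0.1, 0, -0.7], [-0.23, 0.0357, -0.09, 0, -0.7], [-0.23, 0.0357, -0.06, 0, -0.7], [-0.23, 0.0357, -0.04, 0, -0.7]])

```text
t: 19.3
position: [0.4327, 0.1529, 0.0425]
tcp_rot: [3.141, -0.0, 1.489]
contact_force: [0.0, 0.0, -1.0]
finger_gap: 0.0336
finger_force: 35.3
```

```bash
python3 - <<'E'
from h import *
s=snap('wrist','w7.png');snap('top');snap('top');
go(.4335,.1545,.0175,1.4923)
E
```

```text
go [0.0011 0.0017 0.0251] turn -0.0006 now [0.4318 0.1536 0.0426] [-3.1392e+00  1.1000e-03  1.4914e+00] t 19.45 gap 0.0336 F [-0.4 -0.3 -0.3]
```

View pics/w7.png

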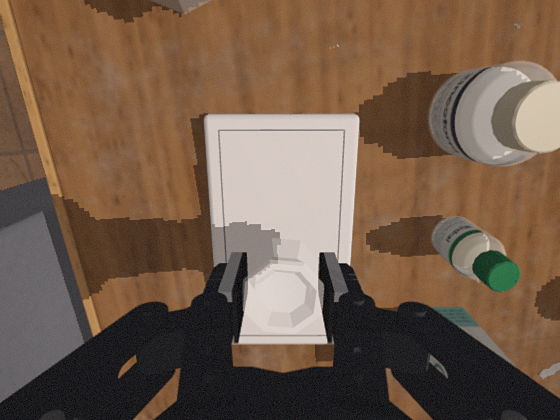

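The dish is held level over the slab at (282,295), and the row is undisturbed. Lowering and releasing.

drive_tool(rows=[[0.001, 0.0015, 0.012, 0, -0.7], [0.001, 0.0015, 0.021, 0, -0.7], [0.001, 0.0015, 0.025, 0, -0.7], [0.001, 0.0015, 0.025, 0, -0.7], [0.001, 0.0015, 0.025, 0, -0.7], [0.001, 0.0015, 0.025, 0, 0.2], [0.001, 0.0015, 0.025, 0, 0.2], [0.001, 0.0015, 0.025, 0, 0.2], [0.001, 0.0015, -0.02, 0, 0.2], [0.001, 0.0015, -0.06, 0, 0.2]])

```text
t: 20.45
position: [0.4335, 0.1546, 0.1039]
tcp_rot: [-3.139, 0.001, 1.492]
contact_force: [1.5, 1.0, 0.4]
finger_gap: 0.0511
finger_force: 0.0
```

drive_tool(rows=[[0, 0, -0.05, 0, 0.5], [0, 0, -0.1, 0, 0.5], [0, -0.05, -0.12, 0, 0.5], [0, -0.1, -0.12, 0, 0.5], [0, -0.14, -0.12, 0, 0.5], [0, -0.14, -0.12, 0, 0.5], [0, -0.14, -0.12, 0, 0.5], [0, -0.14, -0.12, 0, 0.5], [0, -0.14, -0.12, 0, 0.5], [0, -0.14, -0.12, 0, 0.5]])

```text
t: 21.45
position: [0.2956, 0.166, 0.223]
tcp_rot: [-3.141, 0.001, 1.491]
contact_force: [0.9, 0.3, -0.3]
finger_gap: 0.0643
finger_force: 0.0
```

```bash
python3 - <<'E'
from h import *
t=snap('top'); d=snap('side'); w=snap('wrist')
z=lambda s,a,b:cv2.resize(s['color'][b:b+150,a:a+200,::-1],(400,300),interpolation=2)
cv2.imwrite('pics/c8.png',np.vstack([np.hstack([z(t,190,170),z(d,180,150)]),np.hstack([cv2.resize(w['color'][:,:,::-1],(400,300)),cv2.resize(t['color'][:,:,::-1],(400,300))])]))
go(.4,.2,.2,1.49)
E
```

```text
go [0.0423 0.1017 0.023 ] turn 0.0007 now [0.2953 0.166  0.223 ] [-3.1409e+00  5.0000e-04  1.4910e+00] t 21.6 gap 0.0641 F [0.1 1.3 0.8]
```

View pics/c8.png

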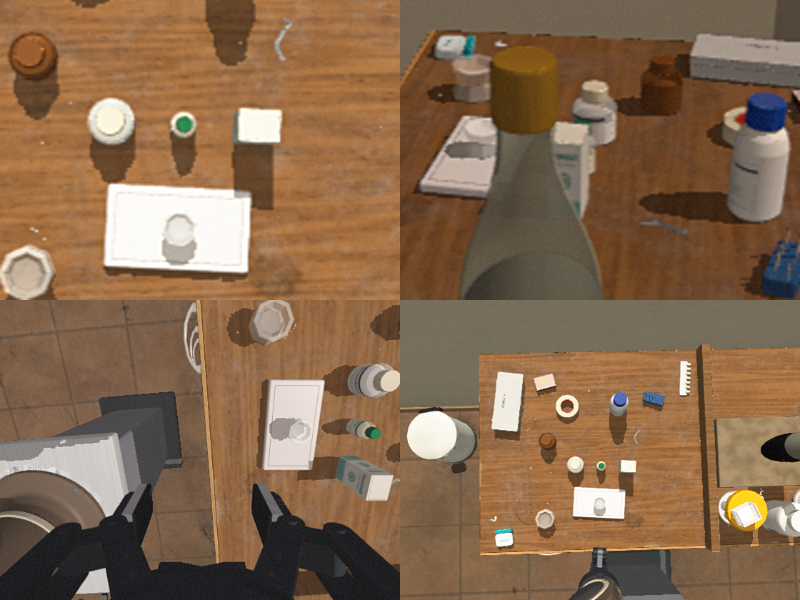

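The top crop shows the dish at (179,230) on the slab's middle, with the jar (111,121), vial (183,125) and carton (258,127) in an upright row. The white bottle, tape and burs are untouched and the arm is clear of everything.

```bash
python3 -c "
from bench import bot
print(bot.hand_in())"
```

```text
the job is handed in; nothing more can be done
None
```

The job is handed in, with no verdict shown. The jar, green-capped bottle and carton stand in a row behind the slab, each measured within 2 mm of its planned spot, with roughly 4 cm clear. The dish was set on the slab's middle last, and the bystanders look untouched in the final pictures.

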